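# Serve the dark roll with the tongs

## Task

The tongs stand locked shut in their steel stand: push the black lock pin on top of them fully home so that they spring free, then take the tongs and pick up the dark roll from the baking sheet with them, without touching any roll with the gripper itself. Finish holding the roll in the tongs, well clear above the middle of the white plate, and keep it held there (I will take it from the tongs); leave the two light rolls and the espresso cup where they are.

Things in the scene. Friction and masses are not known exactly. Their poses are not given: they have to be found in the camera images.
- tongs: small steel tongs with red silicone sleeves and tips, 0.14 kg, standing tips down in the stand; this is their head. Origin on the centre line at the level of the feet as they stand locked; z up along the tongs, y across the two arms (they open and close along y), x along the pivot. Pivot 142 mm above the origin, top (lock pin seated) 152 mm. Grip the sleeves square across y
- tongs_left (a joint): opening angle of the +y arm, rad: 0 locked or shut (tips 8 mm apart), 0.129 arms parallel (tips 44 mm apart), 0.265 fully open (tips 80 mm apart). The other arm mirrors it. A spring pushes each sleeve outward, 7 N when shut, 5 N at 0.129, 3 N fully open: a gripper opening slowly keeps hold of them. A grip of F newtons on the sleeves gives about (F - 5) x 0.3 at the tips
- lock_pin (a joint): lock pin of the tongs: 0 pulled out (arms locked shut), 0.012 m pushed fully home, seated; the arms come free from about 0.010 m. It needs up to 5 N along the tongs' z, turns rigid when seated, and stays where it is left
- pin_top (a point): centre of the top face of the lock pin's black round head (17 mm across, 4 mm thick) on top of the tongs, about 175 mm above the worktop at first; it goes down 12 mm to seat on the steel head
- tongs_grip (a point): point on the tongs' centre line midway between the sleeves (19 mm wide along x, 17 to 67 mm below the pivot), 36 mm below the pivot: where to centre the finger pads (the seated pin ends 46 mm above it). Over the sleeves' outer faces the tongs measure here 38 mm shut, 48 mm with arms parallel, 58 mm fully open; 19 mm lower 34, 48 and 62 mm
- tongs_bite (a point): point on the tongs' centre line midway between the tips, 118 mm below the pivot, 82 mm below tongs_grip. Tips are plates 26 mm wide (x), 32 mm long (108 to 140 mm below the pivot) and 4 mm thick, so they end 22 mm below this point
- left_tip: red silicone tip of the tongs' +y arm, a plate 26 mm wide, 32 mm long, 4 mm thick; origin at the centre of its inner face, 124 mm below the pivot
- right_tip: the same on the -y arm
- tongs_stand: fixed steel stand: round foot 92 mm across, square cup, inside 31 (x) by 30 (y) mm, inner floor 11 mm, rim 78 mm above the worktop; origin under its centre. Unlocked tongs open only until they touch the cup's walls (about 0.03 rad); squeeze them and lift them straight up, 70 mm or more. A tall cabinet stands to the right (y below -0.42 m, x beyond 0.33 m)
- dark_roll: the dark brown bread roll with light slashes, 84 mm long (its x), 44 mm wide (y) and 44 mm high with round sides, widest 22 mm above the sheet, flat underside; origin at the centre of its underside, z up. 0.035 to 0.07 kg
- light_roll_1: a light golden bread roll, 84 mm long (its x), 44 mm wide (y) and 44 mm high with round sides, widest 22 mm above the sheet, flat underside; origin at the centre of its underside, z up. 0.05 kg
- light_roll_2: the other light golden bread roll, the same shape and size
- baking_sheet: fixed black baking sheet, 225 x 225 mm, on the glass hob, lined with brown parchment; inner floor 9 mm and rim 25 mm above the worktop; origin under its centre. The three rolls lie on it, about 100 mm apart, in any order
- plate: fixed round white plate, 170 mm across, 18 mm high; origin under its centre, on the worktop. Mind the wall cabinet over the worktop's rear: underside 0.58 m above the worktop, x beyond 0.6 m, y from -0.4 to 0.2 m
- espresso_cup: white espresso cup with handle, 63 x 88 x 51 mm, loose, on the worktop beyond the plate, to be left alone; origin under its centre
Things that resemble listed ones, but are neither listed nor needed, are in the scene too. There is more than one size of the tongs; the job needs the larger.

How it is judged:
By the outcome, as a careful person would: the job done as asked, in the order asked, and still so for the second after the job is handed in, while the arm keeps its last pose, push and grip.
It also fails if it takes over 64 s, if anything falls off the work surface, if the arm or the gripper's body presses on something with over 40 N, if the wrist force passes 120 N, or if a joint passes its speed limit or range.

## Robot

A 6-joint arm with a two-finger parallel gripper is mounted at the origin on a cart in front of the work surface, level with it; the furniture and walls round the work are solid. World frame = base frame: x ahead of the robot, y to its left, z up, the work surface at z = 0. Lengths are in m, angles in rad, forces in N, time in s.
With the tool pointing down it reaches from about 0.425 to 1.125 m from the base axis. Payload 14.9 kg.
Tool frame: the origin (TCP) lies at the very end of the fingers, on their centre line; the grasp point (between the pads) lies 19 mm behind it; z points along the fingers, y is the line along which they close (so a half turn about z gives the same grasp; the last joint's range is limited). The gripper opens to 91 mm and grips with 3 to 60 N. Pads are 32 mm wide; open, the fingers measure 118 mm over their backs; the gripper's body (76 mm by 178 mm) begins 60 mm behind the grasp point.
Start: joints at [1.075, 0.379, 1.734, -0, 1.028, -0.033], TCP at [0.313, 0.626, 0.214] pointing down, gripper open.
Joint ranges: [-2.77, 2.77], [-0.74, 2.19], [0, 2.66], [-1.06, 4.2], [0.31, 2.87], [-3.08, 3.08]. Speed limits (rad/s): [1.89, 1.89, 2.39, 3.14, 3.14, 3.14].

## Interface

Orientations are given as [roll, pitch, yaw] about the fixed x, y, z axes, in that order (R = Rz(yaw) Ry(pitch) Rx(roll)).
In Python, from rig import robot gives the robot as it stands.
- The arm moves only by the shell command python3 -m pendant 'ROWS' [FORCE]. ROWS is JSON, a list of rows, each a list of 3 entries, a list of its own where there are three numbers: the shift along the tool's x, y, z each as a share of 0.6 m, from -1 to 1, then the turn about the tool's z as a share of 30 degrees, from -1 to 1, then the opening, from -1 (shut) to 1 (fully open). A call has 1 to 5 rows; each row is the pose to reach, as a shift and turn from the pose commanded when the call began, along the tool's axes at that moment; what a row does not reach only later rows make up. A row lasts 1/10 s, in which the tool goes at most 50 mm and 8.59 degrees, less where a joint would pass 70% of its speed; a pose out of reach is approached as far as the arm can. A call with a number of a shift or a turn outside -1 to 1 is refused whole. A call with a gripper value outside its range is refused whole. The fingers move at their own pace and stop on an object; FORCE is the grip in N (left out, the last holds). Time passes only in rows, so rows that repeat a pose let the fingers close. It gives the time, the measured TCP pose, the force, the opening and the grip force at its end, in the units of the state.
- robot.get_state(): the state, without advancing time (a new reading comes with each control period).
- robot.read_camera(name): name is "scene" or "top"; returns a dict with "pixels" (420x560x3 uint8, red, green, blue), "K" (3x3 intrinsics, pixels), "dist_coeffs" ([k1, k2, p1, p2, k3] as OpenCV has them; the pictures are not rectified), "rvec" (rotation vector, rad) and "tvec" (3), from world to camera coordinates, as OpenCV has them. Camera axes: x right, y down, z forward; pixel columns grow to the right and rows downward; lengths in m; the calibration is good to about 2 mm. A picture is of the moment at which its call begins. There is no depth.
- robot.job_done(): hands the job in; it is judged then, once.
The state is a dict: "time_s": time; "qpos": joint angles; "joint_velocities": joint speeds; "tau": joint torques, N m; "tool_pos": TCP position; "orientation": TCP orientation; "wrist_force": force on the tool from outside, world axes, zero at the start; "wrist_torque": the same for the moment, N m; "grip_width": finger opening in m; "finger_force": force on a finger pad.
Only numpy, scipy, OpenCV 4.12 (cv2) and the standard library are available. Lean on these libraries where they do the work, as an engineer would, in place of code of your own. Each camera call takes 0.05 s, during which the arm holds its last target. There are 200 camera calls.

## Working session

There is one attempt and no reset: what is moved stays moved. The work goes in short steps, Python scripts to look and compute and a shell command to move; the robot and the scene stay as the last step left them, time stands still between calls to the robot, and variables do not carry over. Pictures are saved under pics/ and viewed, at most 10 in all, crops included, and the job is handed in when it is done.

```bash
ls; mkdir -p pics; cat > h.py <<'E'
import numpy as np, cv2
from rig import robot
def cam(n):
    return robot.read_camera(n)
def ray(c,uv):
    uv=np.array(uv,float).reshape(-1,1,2)
    n=cv2.undistortPoints(uv,c["K"],c["dist_coeffs"]).reshape(-1,2)
    R=cv2.Rodrigues(np.array(c["rvec"],float))[0]; t=np.array(c["tvec"],float).ravel()
    d=np.c_[n,np.ones(len(n))]@R
    return -R.T@t,d/np.linalg.norm(d,axis=1)[:,None]
def onz(c,uv,z):
    o,d=ray(c,uv); return o+d*((z-o[2])/d[:,2])[:,None]
def tri(c1,u1,c2,u2):
    o1,d1=ray(c1,u1);o2,d2=ray(c2,u2);d1=d1[0];d2=d2[0]
    s=np.linalg.lstsq(np.c_[d1,-d2],o2-o1,rcond=None)[0]
    a=o1+s[0]*d1;b=o2+s[1]*d2
    return (a+b)/2,np.linalg.norm(a-b)
E
python3 - <<'E'
from h import *
import pickle
cs={n:cam(n) for n in("scene","top")}
pickle.dump(cs,open("c0.pkl","wb"))
for n,c in cs.items():
    cv2.imwrite(f"pics/{n}0.png",c["pixels"][:,:,::-1]); print(n,ray(c,[[280,210]]),np.array(c["K"])[0,0])
print(robot.get_state())
E
```

```text
pics
scene (array([-0.35040351, -0.56293296,  0.59839365]), array([[ 0.76332177,  0.51727855, -0.38699195]])) 433.63718722012965
top (array([0.46333959, 0.03330614, 1.12807671]), array([[ 0.08460611,  0.00372451, -0.99640751]])) 382.50902845549973
{'time_s': 0.1, 'qpos': array([ 1.07470302e+00,  3.79344862e-01,  1.73472631e+00, -1.69493989e-05,
        1.02853838e+00, -3.32861677e-02]), 'joint_velocities': array([ 0.00120134, -0.00109919, -0.00147316,  0.00149251,  0.00093962,
        0.00019107]), 'tau': array([ 7.65791356e-04, -7.65042758e+01, -4.35290337e+01,  6.53301878e-02,
        3.97887372e-02, -1.01071936e-05]), 'tool_pos': array([0.31234775, 0.62603796, 0.21335978]), 'orientation': array([-3.14057583e+00, -1.93415431e-05,  2.67879426e+00]), 'wrist_force': array([ 0.49271778, -0.37888174, -0.10664394]), 'wrist_torque': array([0.00304913, 0.04070853, 0.0326831 ]), 'finger_force': 0.0, 'grip_width': 0.0915697010011475}
```

View pics/scene0.png

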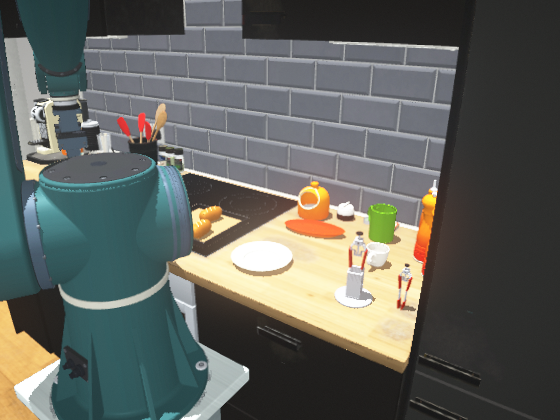

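View pics/top0.png

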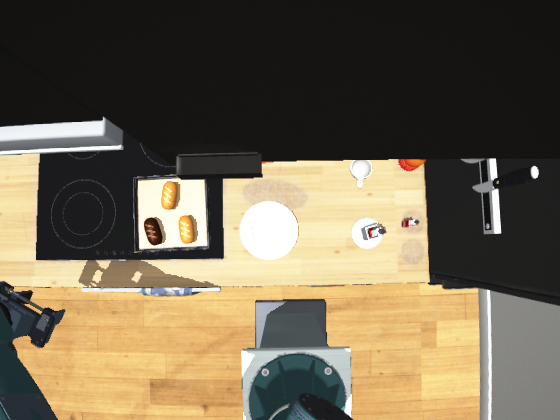

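The scene view shows the large tongs in the stand at about (358,270), the small tongs at (404,290), the plate at (262,257) and the rolls at about (205,222). The top view shows the dark roll at (152,231), light rolls at (168,194) and (187,228), the plate at (269,230), tongs and stand at (370,232), small tongs at (410,222) and the cup at (361,172). The candidates are the tongs at (370,232) and (410,222); the pair in the round-footed stand is larger and fits the description. Next is an enlarged crop to confirm.

```bash
python3 - <<'E'
from h import *
import pickle
cs=pickle.load(open("c0.pkl","rb"))
a=cs["scene"]["pixels"][225:315,325:425,::-1];b=cs["top"]["pixels"][205:260,340:430,::-1];c=cs["top"]["pixels"][172:255,130:214,::-1]
f=lambda i,k:cv2.resize(i,None,fx=k,fy=k,interpolation=cv2.INTER_CUBIC)
out=np.zeros((600,800,3),np.uint8)
A=f(a,4.5);out[:A.shape[0],:A.shape[1]]=A[:600,:450]
B=f(b,3.8);out[:B.shape[0],455:455+B.shape[1]]=B[:,:345]
C=f(c,4);out[220:220+C.shape[0],455:455+C.shape[1]]=C
cv2.imwrite("pics/crop1.png",out)
E
```

```text
(no output)
```

View pics/crop1.png

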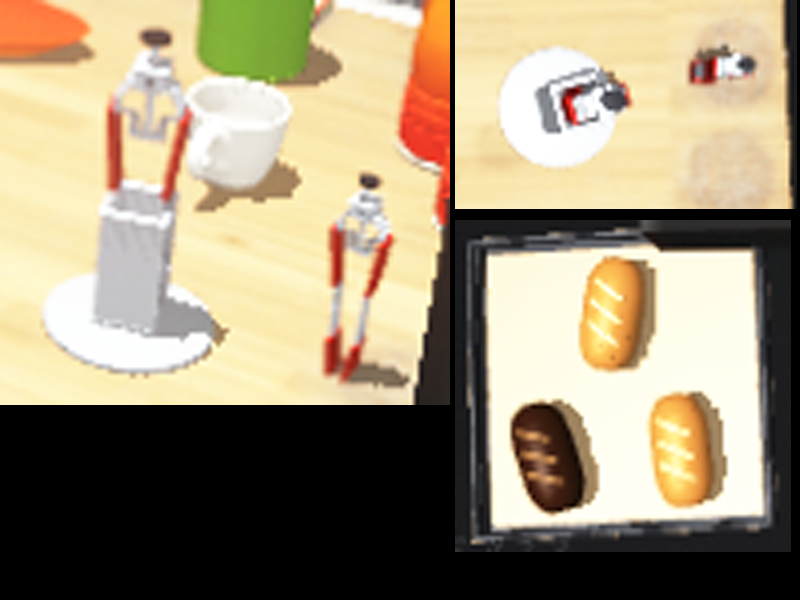

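The crop confirms it: the larger tongs stand in the square cup, with the pin head at about (359,233) in the scene view and (381,230) in the top view. The small tongs are the decoy. The dark roll with light slashes is at top (152,231). Now I measure.

```bash
cat > meas.py <<'E'
from h import *
import pickle
cs=pickle.load(open("c0.pkl","rb"));S,T=cs["scene"],cs["top"]
np.set_printoptions(precision=4,suppress=True)
def comps(c,m,x0,y0,x1,y1,amin=4):
    k=np.zeros_like(m);k[y0:y1,x0:x1]=m[y0:y1,x0:x1]
    n,l,s,ce=cv2.connectedComponentsWithStats(k.astype(np.uint8))
    return [(s[i],ce[i],np.argwhere(l==i)[:,::-1]) for i in range(1,n) if s[i][4]>=amin]
def red(c):
    p=c["pixels"].astype(int);return (p[...,0]>90)&(p[...,1]<70)&(p[...,2]<70)&(p[...,0]>2.0*p[...,1])
def dark(c,v=75):
    p=c["pixels"].astype(int);return p.max(-1)<v
if __name__=="__main__":
    for n,c,b in(("S",S,(340,225,385,300)),("T",T,(355,215,395,245))):
        for nm,m in(("red",red(c)),("dark",dark(c))):
            for s,ce,_ in comps(c,m,*b): print(n,nm,s,ce)
    # roll, plate, foot in top
    p=T["pixels"].astype(int)
    for s,ce,px in comps(T,dark(T,110),138,210,170,250,40):
        w=onz(T,px,0.031)[:,:2];e=np.linalg.eigh(np.cov(w.T));v=e[1][:,1]
        print("roll",s,ce,w.mean(0),np.degrees(np.arctan2(v[1],v[0])),4*np.sqrt(e[0]))
    lab=cv2.cvtColor(T["pixels"],cv2.COLOR_RGB2HSV)
    wh=(lab[...,1]<25)&(lab[...,2]>200)
    for s,ce,px in comps(T,wh,235,195,390,265,150):
        q,r=cv2.minEnclosingCircle(px.astype(np.float32));print("white",s,ce,q,r,[onz(T,[q],z)[0] for z in(0.004,0.018)])
E
python3 meas.py; python3 - <<'E'
from meas import *
for n,c,b in(("S",S,(340,225,385,275)),("T",T,(355,218,392,245))):
    x0,y0,x1,y1=b;print(n)
    p=c["pixels"][y0:y1,x0:x1].astype(int)
    for r in range(p.shape[0]): 
        if n=="T" or r<20: print(y0+r,' '.join('%x%x%x'%tuple(q//16) for q in p[r]))
E
```

```text
S red [364 253   2   8   8] [364.5 256.5]
S red [350 260   2   4   5] [350.6 261.8]
T red [368 228   3   9  17] [369.2941 232.3529]
roll [144 218  19  27 290] [153.6138 230.8793] [0.5031 0.4063] -161.1174318206736 [0.0494 0.0926]
white [ 240  201   58   59 2709] [268.4673 230.0639] (268.7264099121094, 230.05661010742188) 29.615598678588867 [array([0.5003, 0.0718, 0.004 ]), array([0.4999, 0.0713, 0.018 ])]
white [351 217  31  32 601] [365.381  233.5158] (366.6170349121094, 232.72340393066406) 15.735612869262695 [array([ 0.4864, -0.2162,  0.004 ]), array([ 0.4861, -0.213 ,  0.018 ])]
S
225 feb feb feb feb feb fea fea fea fea fea fea feb feb feb feb feb feb feb feb feb feb feb feb feb feb feb feb fdb fda cb7 7a3 7a3 8a3 8b3 8b3 8b3 7b3 7b3 7a3 7a3 7a3 7a3 7a3 7a3 7a3
226 fea feb feb feb feb feb fea feb fea fea fea fea fea feb feb feb fea feb feb feb feb feb feb feb feb feb feb feb feb cb7 7a3 7a3 8a3 8b3 8b3 8b3 8b3 8b3 7b3 7b3 7a3 7a3 7a3 7a3 7a3
227 fb8 fd9 fea feb feb feb feb feb feb feb feb fea fea fea fea fea fea fea fea feb fea feb feb feb feb feb feb feb fea bb6 7a3 7a3 8a3 8b3 8
[... 6576 characters left out ...]
 fff fff fff fff fff fff fff fff fff fff fff fff feb feb feb feb feb feb feb feb feb feb feb
241 fff fff fff fff fff fff fff fff fff fff fff fff fff fff fff fff fff fff fff fff fff fff fff fff fff ffe feb feb feb feb feb feb feb feb feb feb feb
242 fff fff fff fff fff fff fff fff fff fff fff fff fff fff fff fff fff fff fff fff fff fff fff fff fff fec feb feb feb feb feb feb feb feb feb feb feb
243 fee fff fff fff fff fff fff fff fff fff fff fff fff fff fff fff fff fff fff fff fff fff fff fff fec feb feb feb feb feb feb feb feb feb feb feb feb
244 ed9 fff fff fff fff fff fff fff fff fff fff fff fff fff fff fff fff fff fff fff fff fff fff fec fea feb feb feb feb fea fea fea fea fea fea fea fea
```

```bash
python3 - <<'E'
from meas import *
print("pin",tri(S,[[359.0,232.9]],T,[[381.6,230.9]]))
p=S["pixels"].astype(int)
m=(p[...,0]>1.7*p[...,1])&(p[...,0]>70)&(p[...,2]<120)
for s,ce,px in comps(S,m,345,240,375,275,15):
    l=cv2.fitLine(px.astype(np.float32),cv2.DIST_L2,0,.01,.01).ravel()
    print(s,ce,l,onz(S,[ce],.111))
# cup rim corners/edges top (z .078) -> direction
a=onz(T,[[364.7,227],[368.3,239]],.078);b=onz(T,[[365,226.5],[374,223]],.078)
for q in(a,b): d=q[1]-q[0];print("edge",np.degrees(np.arctan2(d[1],d[0])))
# dark roll visible in scene?
for n,x0,y0,x1,y1 in(("S",185,195,235,245),):
    cv2.imwrite("pics/s_roll.png",cv2.resize(S["pixels"][y0:y1,x0:x1,::-1],None,fx=8,fy=8))
# rolls by saturation/hue in top
for s,ce,px in comps(T,dark(T,130),140,212,168,248,40):
    r=cv2.minAreaRect(onz(T,px,.031)[:,:2].astype(np.float32)*1000);print("dark",r)
h=cv2.cvtColor(T["pixels"],cv2.COLOR_RGB2HSV)
for s,ce,px in comps(T,(h[...,1]>110)&(h[...,2]>150),150,178,205,246,60):
    print("light",ce,cv2.minAreaRect(onz(T,px,.031)[:,:2].astype(np.float32)*1000))
E
```

```text
pin (array([ 0.486 , -0.2156,  0.173 ]), np.float64(0.0025306280816181884))
[349 249   3  18  50] [349.94 257.82] [  0.0074   1.     349.94   257.82  ] [[ 0.4715 -0.2039  0.111 ]]
[361 250   6  19  38] [363.7105 259.3947] [  0.2462  -0.9692 363.7105 259.3947] [[ 0.4834 -0.2332  0.111 ]]
edge -165.16187899635594
edge -70.2997811041669
dark ((503.3964538574219, 407.92236328125), (81.12125396728516, 44.08930969238281), 18.94125747680664)
light [168.6113 194.8372] ((607.7047729492188, 363.1057434082031), (41.3645133972168, 82.03270721435547), 79.82926940917969)
light [186.1394 229.0523] ((507.0187072753906, 310.3877868652344), (81.17926025390625, 41.18714141845703), 0.007884420454502106)
```

View pics/s_roll.png

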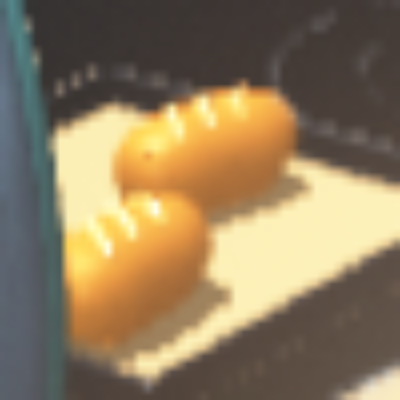

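The dark roll is hidden in the scene view behind the arm, so I will check its height once the arm has moved. Measured: pin top (0.486, -0.216, 0.173), which agrees with the stand foot centre and the expected 0.175. Tongs yaw is about 18.5°, and the dark roll is at (0.503, 0.408), yaw about 19°. I move over to the pin.

```bash
cat > go.py <<'E'
import sys
from h import *
s=robot.get_state();p=np.array(s["tool_pos"]);r,pt,ya=s["orientation"]
R=cv2.Rodrigues(np.array([0,0,ya]))[0]@cv2.Rodrigues(np.array([0,pt,0.]))[0]@cv2.Rodrigues(np.array([r,0,0.]))[0]
np.set_printoptions(precision=4,suppress=True)
print("t",round(s["time_s"],2),"p",p,"rpy",np.degrees([r,pt,ya]),"F",np.array(s["wrist_force"]),"w",s["grip_width"],s["finger_force"],"q6",s["qpos"][5])
if len(sys.argv)>1:
    a=list(map(float,sys.argv[1:]));d=np.array(a[:3])-p
    print("share",R.T@d/.6,"mm",d*1000)
    if len(a)>3:
        # tool z points down: + tool turn lowers yaw
        dy=(a[3]-np.degrees(ya)+180)%360-180; print("turn share (tool z)",-dy/30)
E
python3 -m pendant '[[[-0.257,-0.328,-0.05],0,-1],[[-0.257,-0.328,-0.05],0,-1],[[-0.257,-0.328,-0.05],0,-1],[[-0.257,-0.328,-0.05],0,-1],[[-0.257,-0.328,-0.05],0,-1]]' 20
python3 go.py .486 -.216 .25 198.5
```

```text
time_s: 0.6
tool_pos: [0.3621, 0.3812, 0.2437]
orientation: [-3.141, -0.0, 2.679]
wrist_force: [0.9, 0.3, 0.8]
grip_width: 0.054
finger_force: 0.0
t 0.6 p [0.3621 0.3812 0.2437] rpy [-179.9829   -0.0032  153.5092] F [0.891  0.287  0.7647] w 0.05397677903581399 0.0 q6 -0.34157395576251376
share [-0.6288 -0.7988 -0.0104] mm [ 123.9088 -597.2358    6.3468]
turn share (tool z) -1.4996924042885675
```

```bash

python3 -m pendant '[[[-0.257,-0.328,0],0,-1],[[-0.257,-0.328,0],0,-1],[[-0.257,-0.328,0],0,-1],[[-0.257,-0.328,0],0,-1],[[-0.257,-0.328,0],0,-1]]' >/dev/null
python3 -m pendant '[[[-0.257,-0.328,0],0,-1],[[-0.257,-0.328,0],0,-1],[[-0.257,-0.328,0],-0.3,-1],[[-0.257,-0.328,0],-0.6,-1],[[-0.257,-0.328,0],-0.8,-1]]'
python3 go.py .486 -.216 .25 198.5
```

```text
time_s: 1.6
tool_pos: [0.4586, -0.0874, 0.2438]
orientation: [3.142, 0.0, 3.07]
wrist_force: [0.5, -0.4, 0.3]
grip_width: 0.0002
finger_force: 0.0
t 1.6 p [ 0.4586 -0.0874  0.2438] rpy [179.9989   0.0067 175.8997] F [ 0.5125 -0.3994  0.2668] w 0.00024680329175135883 0.0 q6 -1.737519286581131
share [-0.0609 -0.2105 -0.0104] mm [  27.4389 -128.6149    6.2342]
turn share (tool z) -0.7533429751604909
```

```bash

python3 -m pendant '[[[-0.06,-0.21,0],-0.28,-1],[[-0.06,-0.21,0],-0.55,-1],[[-0.06,-0.21,0],-0.75,-1],[[-0.06,-0.21,0],-0.75,-1],[[-0.06,-0.21,0],-0.75,-1]]'
python3 go.py .486 -.216 .18 198.5
python3 - <<'E'
from meas import *
import pickle
cs={n:cam(n) for n in("scene","top")}
pickle.dump(cs,open("c1.pkl","wb"))
S=cs["scene"]["pixels"][:,:,::-1];T=cs["top"]["pixels"][:,:,::-1]
out=np.zeros((600,800,3),np.uint8)
f=lambda i,k:cv2.resize(i,None,fx=k,fy=k)
out[:360,:400]=f(S[215:305,310:410],4);out[:360,410:800]=f(T[170:262,320:417],4)[:360,:388+2] if False else cv2.resize(T[170:260,320:417],(390,360))
out[360:600,:]=cv2.resize(S[180:255,60:310],(800,240))
cv2.imwrite("pics/c1.png",out)
E
```

```text
time_s: 2.1
tool_pos: [0.4846, -0.2143, 0.2433]
orientation: [3.141, -0.001, -2.828]
wrist_force: [0.4, 0.5, -0.4]
grip_width: 0.0005
finger_force: 0.0
t 2.1 p [ 0.4846 -0.2143  0.2433] rpy [ 179.9569   -0.0362 -162.0359] F [ 0.3634  0.476  -0.4472] w 0.0005128272636746419 0.0 q6 -2.3448364445098844
share [-0.0014 -0.0035  0.1055] mm [  1.4076  -1.6768 -63.3012]
turn share (tool z) -0.01786256571656016
```

View pics/c1.png

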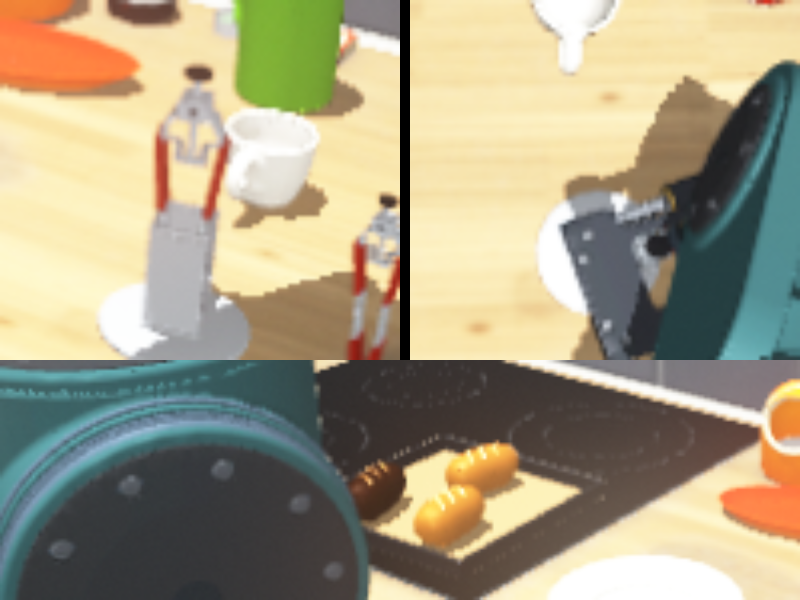

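The top crop shows the gripper above the pin, with the stand foot around it. The scene crop shows the pin head at crop (198,72), undisturbed, and the dark roll now partly visible near scene (180,219). Next I descend and press.

```bash

python3 -m pendant '[[[-0.0014,-0.0035,0.05],0,-1],[[-0.0014,-0.0035,0.1],0,-1],[[-0.0014,-0.0035,0.11],0,-1],[[-0.0014,-0.0035,0.11],0,-1]]'
python3 -m pendant '[[[0,0,0.005],0,-1],[[0,0,0.01],0,-1],[[0,0,0.01],0,-1]]'
python3 -m pendant '[[[0,0,0.004],0,-1],[[0,0,0.007],0,-1],[[0,0,0.007],0,-1]]'
python3 go.py .486 -.216 .163
```

```text
time_s: 2.6
tool_pos: [0.486, -0.2147, 0.1775]
orientation: [3.14, -0.001, -2.825]
wrist_force: [-0.3, 0.1, 0.6]
grip_width: 0.0004
finger_force: 0.0
time_s: 2.9
tool_pos: [0.4871, -0.2159, 0.1729]
orientation: [-3.14, 0.001, -2.825]
wrist_force: [1.0, 0.3, 1.8]
grip_width: 0.0006
finger_force: 1.1
time_s: 3.2
tool_pos: [0.4868, -0.2158, 0.1683]
orientation: [-3.141, 0.001, -2.826]
wrist_force: [-0.2, 0.0, 1.9]
grip_width: -0.0
finger_force: 0.9
t 3.2 p [ 0.4868 -0.2158  0.1683] rpy [-179.9512    0.0512 -161.8894] F [-0.1814  0.016   1.8643] w -1.3867881953531075e-05 0.852795671671629 q6 -2.3479164032154975
share [0.0014 0.0001 0.0088] mm [-0.8387 -0.2024 -5.2532]
```

```bash

for i in 1; do python3 -m pendant '[[[0,0,0.003],0,-1],[[0,0,0.005],0,-1],[[0,0,0.005],0,-1]]' | grep -E 'pos|wrist'; done
python3 -m pendant '[[[0,0,0.003],0,-1],[[0,0,0.004],0,-1],[[0,0,0.004],0,-1]]'| grep -E 'pos|wrist'
```

```text
tool_pos: [0.4863, -0.2156, 0.1644]
wrist_force: [0.4, -0.1, 1.1]
tool_pos: [0.4871, -0.2159, 0.1628]
wrist_force: [-0.5, 0.4, 10.8]
```

```bash

python3 -m pendant '[[[0,0,0.002],0,-1],[[0,0,0.002],0,-1]]'| grep -E 'pos|wrist'
python3 -m pendant '[[[0,0,0.002],0,-1],[[0,0,0.002],0,-1]]'| grep -E 'pos|wrist'
```

```text
tool_pos: [0.4879, -0.2163, 0.1626]
wrist_force: [-1.8, 2.1, 22.2]
tool_pos: [0.4887, -0.2166, 0.1624]
wrist_force: [-2.4, 3.0, 33.6]
```

The pin is rigid and therefore seated at 0.1625. I back off, open and look.

```bash

python3 -m pendant '[[[0,0,-0.05],0,-1],[[0,0,-0.1],0,0],[[0,0,-0.11],0,1],[[0,0,-0.11],0,1],[[0,0,-0.11],0,1]]' | grep -E 'pos|wid'
python3 go.py .486 -.216 .22 198.5
python3 - <<'E'
from meas import *
import pickle
cs={n:cam(n) for n in("scene","top")}
pickle.dump(cs,open("c2.pkl","wb"));S,T=cs["scene"],cs["top"]
m=dark(S,110)
for s,ce,px in comps(S,m,350,225,368,250,6): print("pin",s,ce)
p=S["pixels"].astype(int)
m=(p[...,0]>1.7*p[...,1])&(p[...,0]>70)&(p[...,2]<120)
for s,ce,px in comps(S,m,345,240,375,280,15): print(s,ce,onz(S,[ce],.111))
out=np.zeros((480,800,3),np.uint8)
out[:,:400]=cv2.resize(S["pixels"][190:310,310:410,::-1],(400,480));out[:,400:]=cv2.resize(S["pixels"][185:245,160:210,::-1],(400,480))
cv2.imwrite("pics/c2.png",out)
E
```

```text
tool_pos: [0.4858, -0.2153, 0.2246]
grip_width: 0.0297
t 4.7 p [ 0.4858 -0.2153  0.2246] rpy [ 179.9426   -0.0587 -161.8877] F [ 0.6526  0.4636 -0.6286] w 0.02965897241073593 0.0 q6 -2.348017946846451
share [ 0.     -0.0011  0.0077] mm [ 0.1907 -0.6534 -4.6148]
turn share (tool z) -0.012922906260030231
pin [357 237   5   3  13] [359.     237.8462]
[349 249   3  18  48] [349.8958 257.8125] [[ 0.4715 -0.2038  0.111 ]]
[361 250   7  20  41] [364.0488 259.5122] [[ 0.4833 -0.2341  0.111 ]]
```

View pics/c2.png

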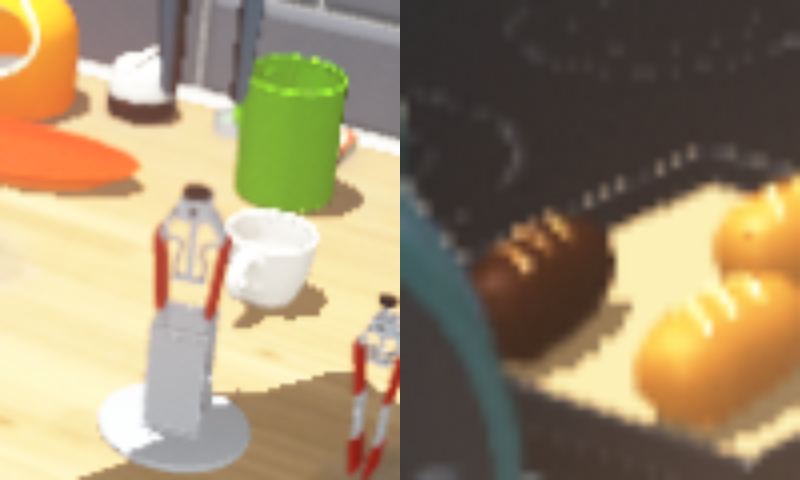

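The scene crop shows the pin head seated on the steel (crop (197,192)), the sleeves slightly spread, and the tongs upright in the cup. The dark roll's three slashes are visible at crop (538,240). I triangulate the middle slash and go down to grip.

```bash

python3 - <<'E'
import pickle
from h import *
S=pickle.load(open("c2.pkl","rb"))["scene"];T=pickle.load(open("c0.pkl","rb"))["top"]
print("slash",tri(S,[[176.9,214.3]],T,[[150.1,230.4]]))
E
python3 -m pendant '[[[0,-0.001,0],-0.03,1],[[0,-0.001,0],-0.03,1],[[0,-0.001,0],-0.03,1],[[0,-0.001,0],-0.03,1],[[0,-0.001,0],-0.03,1]]' | grep wid
python3 -m pendant '[[[0,0,0],0,1],[[0,0,0.06],0,1],[[0,0,0.12],0,1],[[0,0,0.18],0,1],[[0,0,0.211],0,1]]' | grep -E 'pos|wid|wrist'
python3 -m pendant '[[[0,0,0],0,1],[[0,0,0],0,1]]'
python3 go.py .486 -.216 .098 199
```

```text
slash (array([0.50379179, 0.409548  , 0.05206949]), np.float64(0.00021424825686627036))
grip_width: 0.0775
tool_pos: [0.4854, -0.2156, 0.0966]
wrist_force: [-0.1, 0.5, 0.5]
grip_width: 0.0915
time_s: 6.0
tool_pos: [0.4868, -0.2163, 0.0997]
orientation: [3.142, -0.0, -2.81]
wrist_force: [0.1, -0.4, 0.6]
grip_width: 0.091
finger_force: 0.0
t 6.0 p [ 0.4868 -0.2163  0.0997] rpy [ 179.9984   -0.0023 -160.9852] F [ 0.0633 -0.3948  0.5951] w 0.09098363348327675 0.0 q6 -2.364525614511244
share [0.0011 0.0009 0.0028] mm [-0.836   0.3113 -1.656 ]
turn share (tool z) 0.0004925575882111843
```

The roll top measures z 0.052, matching the expected 0.053, and its centre (0.5035, 0.4085) agrees with the top-view estimate. I squeeze the tongs.

```bash

python3 -m pendant '[[[0,0,0.002],0,0.4],[[0,0,0.002],0,0.1],[[0,0,0.002],0,-0.1],[[0,0,0.002],0,-0.3],[[0,0,0.002],0,-0.4]]' 16| grep -E 'pos|wid|force'
python3 -m pendant '[[[0,0,0],0,-0.5],[[0,0,0],0,-0.5],[[0,0,0],0,-0.5],[[0,0,0],0,-0.5],[[0,0,0],0,-0.5]]' 16| grep -E 'pos|wid|force'
python3 -m pendant '[[[0,0,-0.02],0,-0.5],[[0,0,-0.04],0,-0.5],[[0,0,-0.05],0,-0.5],[[0,0,-0.05],0,-0.5],[[0,0,-0.05],0,-0.5]]' | grep -E 'pos|wid|force'
```

```text
tool_pos: [0.4867, -0.2163, 0.0982]
wrist_force: [-0.2, -0.4, -0.2]
grip_width: 0.054
finger_force: 0.0
tool_pos: [0.4865, -0.2162, 0.0978]
wrist_force: [0.3, 0.8, -1.3]
grip_width: 0.0413
finger_force: 16.0
tool_pos: [0.4866, -0.2162, 0.1282]
wrist_force: [0.4, -0.7, -1.8]
grip_width: 0.0416
finger_force: 16.0
```

```bash

python3 -m pendant '[[[0,0,-0.04],0,-0.5],[[0,0,-0.08],0,-0.5],[[0,0,-0.12],0,-0.5],[[0,0,-0.16],0,-0.5],[[0,0,-0.17],0,-0.5]]' | grep -E 'pos|wid|force'
python3 -m pendant '[[[0,0,0],0,-0.5],[[0,0,0],0,-0.5]]' >/dev/null
python3 go.py .5035 .4085 .28 199
python3 - <<'E'
from h import *
import pickle
cs={n:cam(n) for n in("scene","top")}
pickle.dump(cs,open("c3.pkl","wb"));S,T=cs["scene"],cs["top"]
cv2.imwrite("pics/c3.png",cv2.resize(S["pixels"][130:310,300:420,::-1],(400,600)))
E
```

```text
tool_pos: [0.4874, -0.2166, 0.2319]
wrist_force: [-0.6, -0.1, -2.4]
grip_width: 0.0414
finger_force: 16.0
t 8.2 p [ 0.486  -0.2159  0.2286] rpy [ 179.9372   -0.0627 -160.9857] F [-0.3884 -0.4346 -2.2551] w 0.04176974503991326 15.999925620853901 q6 -2.3645511781196182
share [-0.3665  0.9745 -0.085 ] mm [ 17.492  624.4208  51.3753]
turn share (tool z) 0.00047551930955099425
```

View pics/c3.png

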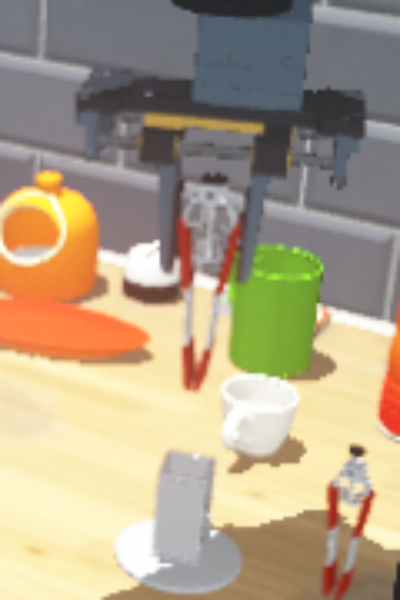

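The scene view shows the tongs hanging upright and shut in the fingers, tips at crop (195,385), with the cup of the stand empty. I carry them at moderate speed to above the dark roll.

```bash

python3 -m pendant '[[[-0.018,0.047,-0.01],0,-0.5],[[-0.035,0.094,-0.02],0,-0.5],[[-0.053,0.141,-0.03],0,-0.5],[[-0.07,0.188,-0.04],0,-0.5],[[-0.088,0.235,-0.04],0,-0.5]]' >/dev/null
python3 -m pendant '[[[-0.018,0.047,0],0,-0.5],[[-0.035,0.094,0],0,-0.5],[[-0.053,0.141,0],0,-0.5],[[-0.07,0.188,0],0,-0.5],[[-0.088,0.235,0],0,-0.5]]' >/dev/null
python3 -m pendant '[[[-0.018,0.047,0],0,-0.5],[[-0.035,0.094,0],0,-0.5],[[-0.053,0.141,0],0,-0.5],[[-0.07,0.188,0],0,-0.5],[[-0.088,0.235,0],0,-0.5]]' >/dev/null
python3 -m pendant '[[[-0.018,0.047,0],0,-0.5],[[-0.035,0.094,0],0,-0.5],[[-0.053,0.141,0],0,-0.5],[[-0.07,0.188,0],0,-0.5],[[-0.088,0.235,0],0,-0.5]]' >/dev/null
python3 -m pendant '[[[-0.008,0.02,0],0,-0.5],[[-0.013,0.034,0],0,-0.5],[[-0.013,0.034,0],0,-0.5],[[-0.013,0.034,0],0,-0.5]]' >/dev/null
python3 go.py .5035 .4085 .25 199
```

```text
t 10.7 p [0.5032 0.4068 0.2536] rpy [-179.9775   -0.0347 -161.0045] F [ 0.2491 -0.0352 -1.0183] w 0.041862211537367196 15.999855631962419 q6 -1.2583189579196332
share [-0.0014  0.0025  0.006 ] mm [ 0.2873  1.7003 -3.6274]
turn share (tool z) -0.0001511718514166205
```

```bash

python3 -m pendant '[[[-0.0014,0.0025,0],0,-0.06],[[-0.0014,0.0025,0],0,-0.04],[[-0.0014,0.0025,0],0,-0.02],[[-0.0014,0.0025,0],0,0],[[-0.0014,0.0025,0],0,0.02]]' | grep -E 'wid|force'
python3 -m pendant '[[[0,0,0],0,0.04],[[0,0,0],0,0.06],[[0,0,0],0,0.08],[[0,0,0],0,0.1],[[0,0,0],0,0.1]]'| grep -E 'wid|force'
python3 -m pendant '[[[0,0,0],0,0.12],[[0,0,0],0,0.14],[[0,0,0],0,0.16],[[0,0,0],0,0.18],[[0,0,0],0,0.18]]'| grep -E 'wid|force'
python3 -m pendant '[[[0,0,0],0,0.19],[[0,0,0],0,0.2],[[0,0,0],0,0.21],[[0,0,0],0,0.22],[[0,0,0],0,0.22]]'
python3 - <<'E'
from h import *
import pickle
cs={n:cam(n) for n in("scene","top")}
pickle.dump(cs,open("c4.pkl","wb"));S,T=cs["scene"],cs["top"]
o=np.zeros((600,800,3),np.uint8)
o[:,:400]=cv2.resize(S["pixels"][110:260,140:240,::-1],(400,600));o[:,400:]=cv2.resize(T["pixels"][170:260,110:170,::-1],(400,600))
cv2.imwrite("pics/c4.png",o)
E
```

```text
wrist_force: [-0.1, -0.3, -1.5]
grip_width: 0.0469
finger_force: 10.4
wrist_force: [-0.1, 0.2, 0.2]
grip_width: 0.0502
finger_force: 4.1
wrist_force: [0.3, -0.5, -1.6]
grip_width: 0.054
finger_force: 3.4
time_s: 12.7
tool_pos: [0.5036, 0.4093, 0.254]
orientation: [3.142, 0.0, -2.81]
wrist_force: [0.3, 0.2, -1.4]
grip_width: 0.0556
finger_force: 3.2
```

View pics/c4.png

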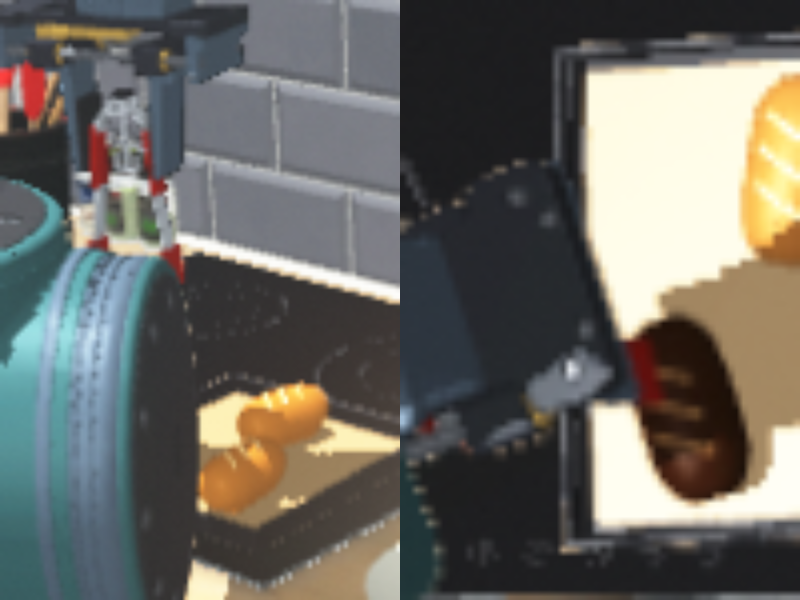

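The scene crop shows the tongs open and held, tips at crop (97,243) and (172,262). The top crop shows the open gripper over the dark roll with the light rolls clear. I descend in steps, watching the force.

```bash

python3 -m pendant '[[[0,0,0.04],0,0.22],[[0,0,0.08],0,0.22],[[0,0,0.12],0,0.22],[[0,0,0.15],0,0.22],[[0,0,0.155],0,0.22]]' | grep -E 'pos|wid|force'
python3 -m pendant '[[[0,0,0.02],0,0.22],[[0,0,0.04],0,0.22],[[0,0,0.06],0,0.22],[[0,0,0.07],0,0.22],[[0,0,0.07],0,0.22]]' | grep -E 'pos|wid|force'
python3 go.py .5035 .4085 .101 199
python3 - <<'E'
from h import *
import pickle
cs={n:cam(n) for n in("scene","top")}
pickle.dump(cs,open("c5.pkl","wb"));S,T=cs["scene"],cs["top"]
o=np.zeros((600,800,3),np.uint8)
o[:,:400]=cv2.resize(S["pixels"][130:280,140:240,::-1],(400,600));o[:,400:]=cv2.resize(T["pixels"][170:260,110:170,::-1],(400,600))
cv2.imwrite("pics/c5.png",o)
E
```

```text
tool_pos: [0.5026, 0.4086, 0.1588]
wrist_force: [-0.7, -0.7, -1.0]
grip_width: 0.0556
finger_force: 3.2
tool_pos: [0.5032, 0.409, 0.1179]
wrist_force: [0.6, 0.6, -1.8]
grip_width: 0.0559
finger_force: 3.2
t 13.8 p [0.5032 0.409  0.1179] rpy [-179.9739   -0.0763 -160.9875] F [ 0.61    0.5618 -1.8169] w 0.05593063487710007 3.209922011301387 q6 -1.255975829158617
share [-0.0002 -0.001   0.0282] mm [  0.3106  -0.547  -16.9366]
turn share (tool z) 0.00041734125235658816
```

View pics/c5.png

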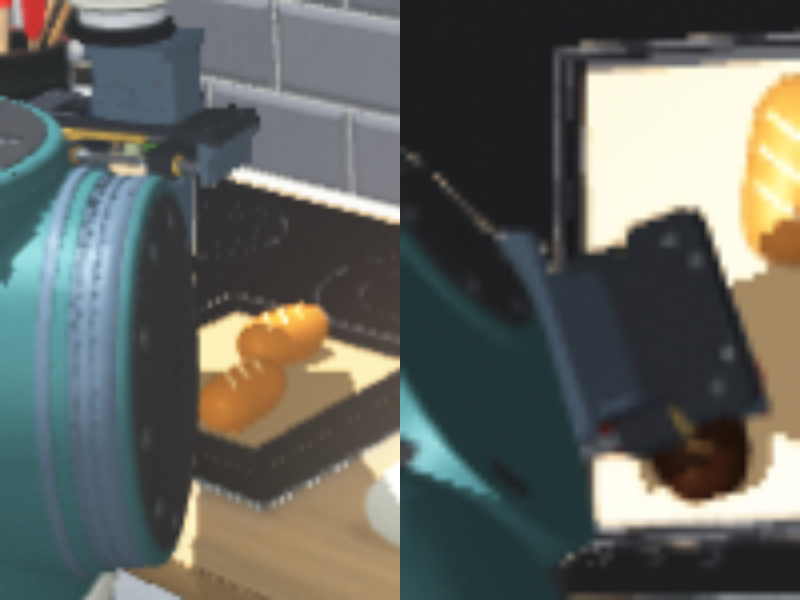

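The top crop shows a red tip on each side of the roll (crop (605,428) and (760,380)) with the roll unmoved between them and no contact force. I go down the last 16 mm and close.

```bash

python3 -m pendant '[[[0,-0.001,0.01],0,0.22],[[0,-0.001,0.02],0,0.22],[[0,-0.001,0.027],0,0.22],[[0,-0.001,0.027],0,0.22]]' | grep -E 'pos|wid|force'
python3 -m pendant '[[[0,0,0],0,0.18],[[0,0,0],0,0.14],[[0,0,0],0,0.1],[[0,0,0],0,0.06],[[0,0,0],0,0.02]]' 22| grep -E 'pos|wid|force'
python3 -m pendant '[[[0,0,0],0,-0.02],[[0,0,0],0,-0.1],[[0,0,0],0,-0.2],[[0,0,0],0,-0.3],[[0,0,0],0,-0.3]]' 22| grep -E 'pos|wid|force'
```

```text
tool_pos: [0.5034, 0.4085, 0.1019]
wrist_force: [-0.7, 0.0, -2.1]
grip_width: 0.0559
finger_force: 3.2
tool_pos: [0.5039, 0.4089, 0.1029]
wrist_force: [-0.4, -0.4, -0.6]
grip_width: 0.0488
finger_force: 22.0
tool_pos: [0.5038, 0.4088, 0.1028]
wrist_force: [0.3, 0.6, -0.1]
grip_width: 0.0488
finger_force: 22.0
```

The width of 48.8 mm means the arms are parallel on the 44 mm roll. I lift.

```bash

python3 -m pendant '[[[0,0,-0.01],0,-0.3],[[0,0,-0.025],0,-0.3],[[0,0,-0.045],0,-0.3],[[0,0,-0.07],0,-0.3],[[0,0,-0.095],0,-0.3]]' | grep -E 'pos|wid|force'
python3 -m pendant '[[[0,0,-0.03],0,-0.3],[[0,0,-0.06],0,-0.3],[[0,0,-0.09],0,-0.3],[[0,0,-0.12],0,-0.3],[[0,0,-0.15],0,-0.3]]' | grep -E 'pos|wid|force'
python3 -m pendant '[[[0,0,0],0,-0.3],[[0,0,0],0,-0.3]]'
python3 go.py .5 .0715 .25
```

```text
tool_pos: [0.5039, 0.4089, 0.1615]
wrist_force: [0.8, 0.0, -2.3]
grip_width: 0.0488
finger_force: 22.0
tool_pos: [0.5038, 0.4088, 0.2518]
wrist_force: [-0.6, 0.3, -2.0]
grip_width: 0.0485
finger_force: 22.0
time_s: 16.5
tool_pos: [0.5038, 0.4088, 0.2501]
orientation: [3.141, 0.001, -2.81]
wrist_force: [-0.3, 0.8, -2.3]
grip_width: 0.0486
finger_force: 22.0
t 16.5 p [0.5038 0.4088 0.2501] rpy [ 179.9869    0.0373 -160.9901] F [-0.2775  0.7801 -2.2667] w 0.048568091726714245 21.998275152873248 q6 -1.2568369497856637
share [ 0.189  -0.5294 -0.    ] mm [  -3.7524 -337.2703   -0.1232]
```

```bash

python3 -m pendant '[[[0.007,-0.02,0],0,-0.3],[[0.019,-0.053,0],0,-0.3],[[0.033,-0.094,0],0,-0.3],[[0.048,-0.135,0],0,-0.3],[[0.063,-0.176,0],0,-0.3]]' >/dev/null
python3 -m pendant '[[[0.013,-0.036,0],0,-0.3],[[0.025,-0.07,0],0,-0.3],[[0.038,-0.106,0],0,-0.3],[[0.05,-0.14,0],0,-0.3],[[0.063,-0.176,0],0,-0.3]]' >/dev/null
python3 -m pendant '[[[0.013,-0.036,0],0,-0.3],[[0.028,-0.08,0],0,-0.3],[[0.043,-0.12,0],0,-0.3],[[0.055,-0.155,0],0,-0.3],[[0.063,-0.177,0],0,-0.3]]' >/dev/null
python3 -m pendant '[[[0,0,0],0,-0.3],[[0,0,0],0,-0.3],[[0,0,0],0,-0.3],[[0,0,0],0,-0.3],[[0,0,0],0,-0.3]]' 
python3 go.py .5 .0715 .25
python3 - <<'E'
from h import *
cs={n:cam(n) for n in("scene","top")};S,T=cs["scene"],cs["top"]
o=np.zeros((600,800,3),np.uint8)
o[:,:400]=cv2.resize(S["pixels"][120:300,190:310,::-1],(400,600));o[:300,400:]=cv2.resize(T["pixels"][150:270,130:290,::-1],(400,300));o[300:,400:]=cv2.resize(S["pixels"][190:310,310:470,::-1],(400,300))
cv2.imwrite("pics/c6.png",o)
E
```

```text
time_s: 18.5
tool_pos: [0.4999, 0.0723, 0.2497]
orientation: [3.142, -0.0, -2.809]
wrist_force: [-0.0, -0.8, -1.9]
grip_width: 0.0484
finger_force: 22.0
t 18.5 p [0.4999 0.0723 0.2497] rpy [ 179.9968   -0.0065 -160.9431] F [-0.0186 -0.8435 -1.9484] w 0.048416323846064965 21.99832217535004 q6 -1.8060393253205864
share [ 0.0003 -0.0012 -0.0005] mm [ 0.0829 -0.7545  0.3128]
```

View pics/c6.png

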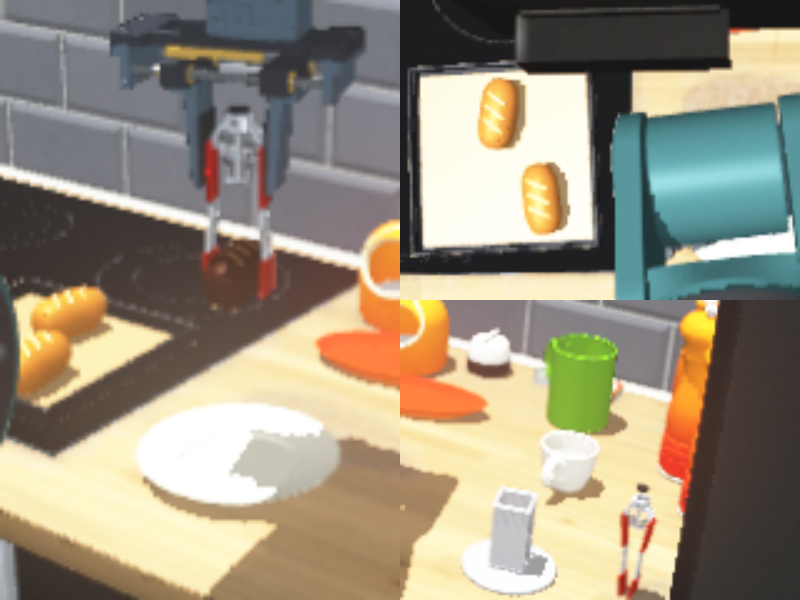

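The dark roll is held level in the tongs at crop (240,272), above the plate at crop (238,452). The light rolls, cup, stand and small tongs are undisturbed. I hand it in.

```bash
python3 -c "
from rig import robot
s=robot.get_state();print(s['grip_width'],s['finger_force']);print(robot.job_done())"
```

```text
0.048650112565233 21.9983169157058
the job is handed in; nothing more can be done
None
```

The job is handed in: the lock pin is fully home, and the dark roll is held in the tongs about 0.14 m above the middle of the white plate, with the light rolls and espresso cup left where they were.

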